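Show a lock cylinder's keyway to the inspection camera

TASK

Swing the orange latch lever on the front of the grey service case free, well down and away from the lid, then open the lid until it stands upright (within about 10 degrees of vertical, or further back). Take the brass thumb-turn cylinder out of the foam and hold it up to the inspection camera, barrel uppermost: keyway end square to the tilted lens, centred in its view, 10 cm in front of the glass. Finish while holding it still there in the gripper, without having touched the camera or disturbed the other two cylinders or the loose tools on the bench.

Things in the scene. Friction and masses are not known exactly. Their poses are not given: they have to be found in the camera images.
- latch (a joint): Orange latch lever on the middle of the case's front, rad: 0 = closed (upright, its hook over a ledge of the lid, which it truly holds shut), grows as the lever swings out towards the front and down, 1.5 = stop. Light friction (0.04 N m): it stays where it is left. Starts 0 to 0.05
- latch_tab (a point): Middle of the lever's finger tab, a level plate 36 mm wide (along the case's y), 6 mm thick, 30 mm deep, standing out forward (case -x) from the top of the lever, free on both sides and on top. The tab's inner end stands 12 mm in front of the lid's front face. It swings with the lever; axes: x and z turn with the lever, y along its hinge
- latch_hinge (a point): Hinge line of the latch lever, along the case's y, 45 mm above the table, 12 mm in front of the case's front face. Closed, the tab's middle is 16.5 mm in front of it and 47 mm above it. Axes as the lever's; closed they are the case's: x from its front to its hinged rear, y to its left, z up
- lid (a joint): Case lid, hinged along the case's rear edge, rad: 0 = shut, 1.57 = upright, 1.75 = stop. The stiff hinge (0.22 N m friction, lid 0.2 kg) keeps it where it is left
- lid_handle (a point): Middle of the black round carrying handle fixed on the lid's top: bar 14 mm thick, straight along the case's y for 88 mm, its centre line 35 mm above the lid's top (28 mm free beneath it); shut, 135 mm above the table, over the middle of the lid
- lid_hinge (a point): Middle of the lid's hinge line (along the case's y, at the rear edge of the case, 75.5 mm above the table). Shut, the lid reaches 160 mm forward from it and 25 mm up, and the handle is 80 mm forward and 59.5 mm above it; the axes turn with the lid
- case: Grey hard plastic service case, fixed; origin under its centre; 160 (x, front to rear) x 280 (y) x 100 mm high shut, base rim 75; front with latch faces -x, lid hinge at +x. Inside, dark grey foam, top 65 mm above the table, three slots in a row along y, 75 mm apart, each 13 x 64 (along x), 12 deep; in each a lock cylinder stands on its web, its barrel's axis 12.5 mm above the foam
- brass_lock_centre (a point): Brass lock cylinder, 0.2 kg: body 60 mm long (x), 33 high (z): round barrel 17 mm thick on top (axis 24.5 above underside), web 10 thick below; round knob 21 thick reaches 22 mm past the -x end. Point: body's middle, 16.5 mm above underside, in the case 69.5 mm above the table. Axes: x along the barrel to the keyway end (in the case: case +x), z up through the barrel
- brass_lock_keyway (a point): Centre of the keyway (plug face) at the +x end of the brass cylinder, on the barrel's axis: 30 mm along x and 8 mm above its centre point; same axes
- nickel_lock_centre (a point): Bright nickel (silver) thumb-turn lock cylinder (euro profile), same shape and size as the brass one, in another nest; a bystander. Point at its middle, 16.5 mm above its underside
- black_lock_centre (a point): Black thumb-turn lock cylinder (euro profile), same shape and size as the brass one, in another nest; a bystander. Point at its middle, 16.5 mm above its underside
- camera_stand: Inspection camera stand, fixed: white base plate 150 x 130 x 14 mm, steel pillar 18 mm thick and 360 mm high; origin under the base plate, 25 mm behind its front edge and 90 mm in front of the pillar (stand +x); the camera head is clamped to the pillar and looks to the stand's -x, 25 degrees downwards, at a height that varies. Not to be touched
- camera_lens (a point): Centre of the camera's front glass; white tube 38 mm thick with a black ring light 56 mm across around the lens. Axes: -x is the viewing direction (25 degrees below level), y level, z up and square to the view
- camera_focus (a point): The point to show the part at: on the viewing axis 100 mm in front of the glass; same axes as camera_lens. The cylinder is shown right when its keyway is here and its x, y, z axes point like these
- flat_file: Flat file with wooden handle, 275 x 25 mm, lying on the bench; bystander
- padlock: Brass padlock, 75 x 50 x 22 mm, lying flat; bystander
- screwdriver: Screwdriver lying on the bench; bystander
- brush: Brush lying on the bench; bystander
- oil_can: Blue oil spray can, 52 mm thick, 150 mm high, standing; bystander

How it is judged (in metres and radians):
On the way, in this order (a step that is already met when the one before it is completed fails the run):
1. the latch lever is swung free of the lid (value of joint latch above 0.9 rad), for 0.1 s.
2. the lid stands upright (value of joint lid above 1.36 rad and velocity of joint lid below 0.3 rad/s), for 0.2 s.
3. the brass cylinder is lifted clear of the case in the gripper (height (world z) of brass_lock_centre above 0.12 m and contact force between brass_lock and the fingers above 0.5 N), for 0.2 s.
At the end, for the whole second after the job is handed in: Held still by the fingers alone, over 120 mm up: keyway faces the lens 80 to 120 mm from the glass, within 12 mm of its axis in y and z, barrel axis within 0.18 rad of the view, barrel up with roll within 0.22 rad; lid beyond 1.36 rad, latch beyond 0.9 rad (all of step 3 and x of brass_lock_keyway in the frame of camera_focus between -0.02 and 0.02 m and y of brass_lock_keyway in the frame of camera_focus between -0.012 and 0.012 m and z of brass_lock_keyway in the frame of camera_focus between -0.012 and 0.012 m and x of brass_lock_centre in the frame of camera_focus below 0 m and angle between the x axis of brass_lock_centre and the x axis of camera_focus, either way round below 0.18 rad and angle between the z axis of brass_lock_centre and the z axis of camera_focus, either way round below 0.22 rad and angle between brass_lock_centre's own z axis and vertical below 1 rad and contact force between brass_lock and case below 0.1 N and contact force between brass_lock and camera_stand below 0.1 N and linear speed of brass_lock below 0.02 m/s and angular speed of brass_lock below 0.2 rad/s and value of joint lid above 1.36 rad and value of joint latch above 0.9 rad); the arm keeps its last pose, push and grip.
It fails at once if the inspection camera or its stand is touched (over 1 N) (contact force between any of the arm, the fingers, brass_lock and camera_stand above 1 N).
It fails at once if one of the other two cylinders is disturbed (moved over 15 mm) (distance of any of nickel_lock_centre, black_lock_centre from where it was at the start of the episode above 0.015 m).
It fails at once if a loose tool on the bench is disturbed (moved over 25 mm) (distance of any of flat_file, padlock, screwdriver, brush, oil_can from where it was at the start of the episode above 0.025 m).
It also fails if it takes over 72 s, if anything falls off the work surface, if the arm or the gripper's body presses on something with over 40 N, if the wrist force passes 120 N, or if a joint passes its speed limit or range.

ROBOT

A 7-joint arm with a two-finger parallel gripper is mounted at the origin on the work surface. World frame = base frame: x ahead of the robot, y to its left, z up, the work surface at z = 0. Lengths are in m, angles in degrees, forces in N, time in s.
With the tool pointing down it reaches from about 0.425 to 0.875 m from the base axis. Payload 4.7 kg.
Tool frame: the origin (TCP) lies midway between the tips of the shut fingers; the grasp point (between the pads) lies 19 mm behind it (env.tcp_to_grasp is the distance from the TCP to the grasp point, in m); z points along the fingers, x is the direction in which the jaws open and shut, and the axes are right-handed (so a half turn about z gives the same grasp; the last joint's range is limited). The gripper opens to 87 mm and grips with 3 to 60 N. Pads are 19 mm wide; open, the fingers measure 117 mm over their backs; the gripper's body (75 mm by 190 mm) begins 51 mm behind the grasp point.
Start: joints at [70.537, 18.392, -4.016, 83.108, 1.295, 78.541, -3.26], TCP at [0.225, -0.61, 0.223] pointing down, gripper open.
Joint ranges: [-163.93, 163.93], [-17.29, 119.83], [-79.2, 71.16], [3.27, 140.29], [-89.18, 269.18], [5.43, 117.66], [-154.24, 154.24]. Speed limits (degrees/s): [147.25, 147.25, 180, 180, 180, 180, 180].

INTERFACE

Orientations are given as [roll, pitch, yaw] about the fixed x, y, z axes, in that order (R = Rz(yaw) Ry(pitch) Rx(roll)).
In Python, from cell import env, viewer gives the robot as it stands.
- The arm moves only by the shell command python3 -m pendant 'ROWS' [OPENING] [FORCE]. ROWS is JSON, a list of rows, each a list of 6 numbers: the shift along the tool's x, y, z each as a share of 0.1 m, from -1 to 1, then the turn, a rotation vector about the tool's x, y, z each as a share of 90 degrees, from -1 to 1. A call has exactly 8 rows; each row is the pose to reach, as a shift and turn from the pose commanded when the call began, along the tool's axes at that moment; what a row does not reach only later rows make up. A row lasts 1/8 s, in which the tool goes at most 62.5 mm and 10.7 degrees, less where a joint would pass 70% of its speed; a pose out of reach is approached as far as the arm can. A call with a number of a shift or a turn outside -1 to 1 is refused whole. A call with a gripper value outside its range is refused whole. OPENING is the finger opening in mm, from 0 to 87, set as the call begins (- or left out, the last holds). The fingers move at their own pace and stop on an object; FORCE is the grip in N (left out, the last holds). Time passes only in rows, so rows that repeat a pose let the fingers close, or fill a call up. It gives the time, the measured TCP pose, the force and the opening at its end, in the units of the state.
- env.get_obs(): the state, without advancing time (a new reading comes with each control period).
- viewer.read_camera(name): name is "side" or "top" or "wrist"; returns a dict with "frame" (400x640x3 uint8, red, green, blue), "fx", "fy", "cx", "cy" (pixels), "k1" (the pictures are not rectified: a ray, as slopes to the right and down, at radius r is drawn at 1 + k1 r^2 times it, then the intrinsics apply), "view" (4x4, takes a point from world to camera coordinates); the wrist camera has in their place "hand_eye" (4x4, takes a point from camera to tool coordinates, whose origin is the TCP and whose axes are the tool frame's). Camera axes: x right, y down, z forward; pixel columns grow to the right and rows downward; lengths in m; the calibration is good to about 2 mm. A picture is of the moment at which its call begins: read the wrist's pose just before it. There is no depth.
- env.sign_off(): hands the job in, once; it reports no verdict.
The state is a dict: "time_s": time; "qpos": joint angles; "joint_velocities": joint speeds; "effort": joint torques, N m; "tool_pos": TCP position; "tool_rot": TCP orientation; "force": force on the tool from outside, world axes, zero at the start; "wrist_torque": the same for the moment, N m; "grip_width": finger opening in m.
Only numpy, scipy, OpenCV 4.12 (cv2) and the standard library are available. Lean on these libraries where they do the work, as an engineer would, in place of code of your own. Each camera call takes 0.05 s, during which the arm holds its last target.

## Working session

There is one attempt and no reset: what is moved stays moved. The work goes in short steps, Python scripts to look and compute and a shell command to move; the robot and the scene stay as the last step left them, time stands still between calls to the robot, and variables do not carry over. Pictures are saved under pics/ and viewed, and the job is handed in when it is done.

```bash
ls -la; mkdir -p pics; python3 - <<'E'
from cell import env, viewer
import cv2
o=env.get_obs()
for k,v in o.items(): print(k,v)
print(env.tcp_to_grasp)
for n in ["side","top","wrist"]:
    c=viewer.read_camera(n)
    cv2.imwrite(f"pics/{n}0.png",c["frame"][:,:,::-1])
    print({k:v for k,v in c.items() if k!="frame"})
E
```

```text
total 12
drwxr-xr-x  3 agent agent 4096 Dec  6 14:41 .
drwxr-xr-x 23 root  root  4096 Dec  6 14:41 ..
drwxr-xr-x  2 agent agent 4096 Dec  6 14:41 pics
time_s 0.0
qpos [70.53882325 18.43944114 -4.01505266 83.17279642  1.29518584 78.54014981
 -3.26224351]
joint_velocities [ 0.00752865  0.00153145 -0.02351073  0.04007326  0.07959753 -0.1338984
 -0.06057718]
effort [-1.70156400e-04 -4.91291785e+01 -4.04079678e-01 -3.12535036e+01
 -6.39421446e-02  4.36438539e-02  1.85059243e-04]
tool_pos [ 0.2249408  -0.60926906  0.22147556]
tool_rot [ 1.79994051e+02  1.07139762e-01 -6.97317866e+01]
force [-0.03486448  0.0659204   0.02612641]
wrist_torque [ 0.0043256   0.02426877 -0.0125055 ]
grip_width 0.08708879497700511
0.0187
{'fx': 401.1644791367133, 'fy': 401.1644791367133, 'cx': 312.3454750087157, 'cy': 198.68383087141825, 'k1': 0.017564938503422813, 'view': array([[-0.99374704, -0.11014726, -0.01828682,  0.46756039],
       [-0.05279824,  0.60787928, -0.79227213,  0.14795973],
       [ 0.09838278, -0.78635257, -0.60989382,  1.55378509],
       [ 0.        ,  0.        ,  0.        ,  1.        ]])
[... 271 characters left out ...]
4.63336770e-02,
         4.75276257e-01],
       [ 4.62844556e-02,  2.93601026e-02, -9.98496737e-01,
         1.25668793e+00],
       [ 0.00000000e+00,  0.00000000e+00,  0.00000000e+00,
         1.00000000e+00]])}
{'fx': 298.46926580255933, 'fy': 298.46926580255933, 'cx': 320.4093683830486, 'cy': 201.23630122507777, 'k1': -0.020992862783047413, 'hand_eye': array([[ 9.99999613e-01, -5.94991969e-04, -6.47892930e-04,
        -2.12778325e-04],
       [ 7.51883490e-04,  9.60439991e-01,  2.78486011e-01,
        -7.66476347e-02],
       [ 4.56565340e-04, -2.78486390e-01,  9.60440067e-01,
        -1.61727554e-01],
       [ 0.00000000e+00,  0.00000000e+00,  0.00000000e+00,
         1.00000000e+00]])}
```

View pics/side0.png

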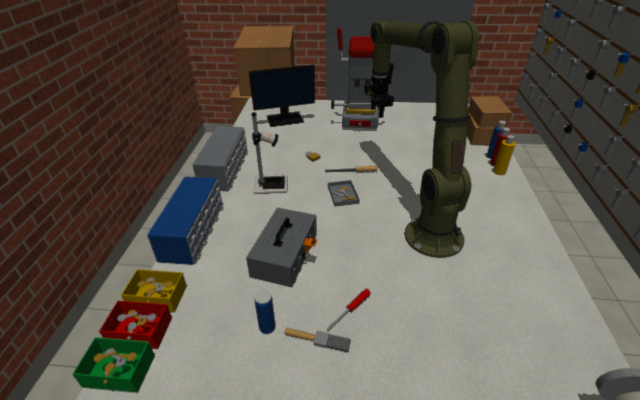

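View pics/top0.png

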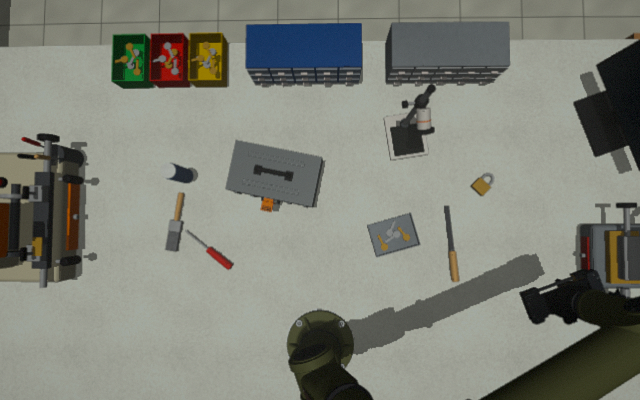

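View pics/wrist0.png

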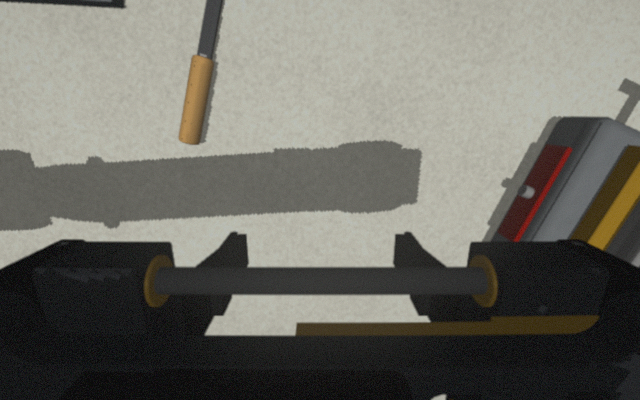

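The side view shows the case at about (283,245) and the stand at (265,165). The top view shows the case at (275,173), the orange tab at (270,203), and the stand base at (406,137) with its head at (424,122). Next I'll write the helpers and zoom in.

```bash
cat > h.py <<'E'
import numpy as np, cv2
from scipy.spatial.transform import Rotation as R
from cell import env, viewer
def tool():
    o=env.get_obs(); T=np.eye(4); T[:3,:3]=R.from_euler('xyz',o['tool_rot'],degrees=True).as_matrix(); T[:3,3]=o['tool_pos']; return T
def cam(n):
    T=tool(); c=viewer.read_camera(n)
    c['c2w']=T@c['hand_eye'] if n=='wrist' else np.linalg.inv(c['view'])
    c['bgr']=np.ascontiguousarray(c['frame'][:,:,::-1]); return c
def ray(c,u,v):
    K=np.array([[c['fx'],0,c['cx']],[0,c['fy'],c['cy']],[0,0,1.]])
    p=cv2.undistortPoints(np.array([[[u,v]]],float),K,np.array([c['k1'],0,0,0]))[0,0]
    d=c['c2w'][:3,:3]@np.array([p[0],p[1],1]); return c['c2w'][:3,3],d/np.linalg.norm(d)
def onz(c,u,v,z):
    o,d=ray(c,u,v); return o+d*(z-o[2])/d[2]
def proj(c,P):
    K=np.array([[c['fx'],0,c['cx']],[0,c['fy'],c['cy']],[0,0,1.]])
    w=np.linalg.inv(c['c2w']); r=cv2.Rodrigues(w[:3,:3])[0]
    return cv2.projectPoints(np.atleast_2d(P).astype(float),r,w[:3,3],K,np.array([c['k1'],0,0,0.,0]))[0][:,0]
def tri(*rays):
    A=np.zeros((3,3));b=np.zeros(3)
    for o,d in rays:
        M=np.eye(3)-np.outer(d,d);A+=M;b+=M@o
    p=np.linalg.solve(A,b); return p,[np.linalg.norm(np.cross(p-o,d)) for o,d in rays]
def crop(c,name,x0,y0,w,h,s):
    cv2.imwrite(f'pics/{name}.png',cv2.resize(c['bgr'][y0:y0+h,x0:x0+w],None,fx=s,fy=s,interpolation=cv2.INTER_CUBIC))
E
python3 - <<'E'
from h import *
t=cam('top');s=cam('side')
crop(t,'t1',215,125,130,95,6);crop(t,'t2',375,75,80,90,6);crop(s,'s1',235,100,100,190,3)
crop(s,'s2',240,100,60,100,6)
for u,v in [(240,142),(324,158),(314,207),(227,190)]: print(onz(t,u,v,.1))
for u,v in [(270,203)]: print('tab',onz(t,u,v,.092))
for u,v in [(384,118),(388,160),(428,155)]: print('base',onz(t,u,v,.014))
E
```

```text
[0.65758933 0.249665   0.1       ]
[ 0.60593305 -0.01612178  0.1       ]
[0.45229626 0.01477073 0.1       ]
[0.5053944 0.2889664 0.1      ]
tab [0.46493833 0.1539193  0.092     ]
base [ 0.75493088 -0.21635274  0.014     ]
base [ 0.61259063 -0.22879772  0.014     ]
base [ 0.62919989 -0.36202741  0.014     ]
```

```bash
ls pics
```

```text
s1.png
s2.png
side0.png
t1.png
t2.png
top0.png
wrist0.png
```

View pics/t1.png

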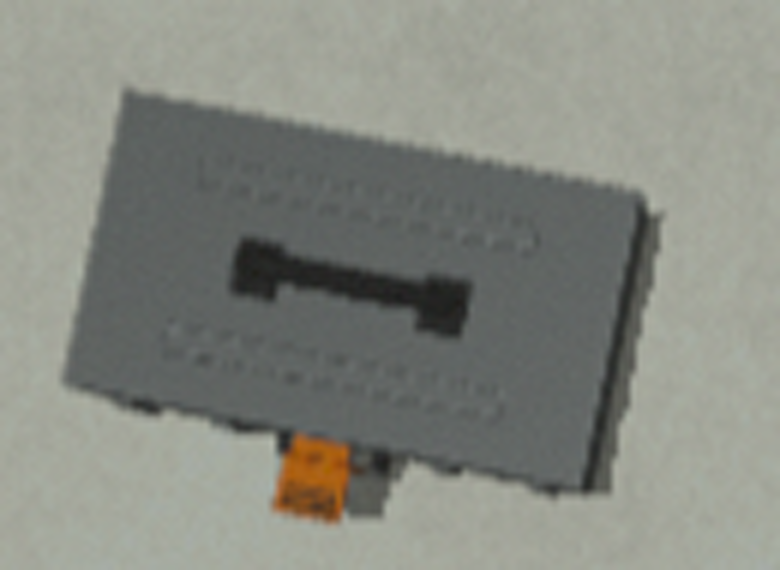

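View pics/t2.png

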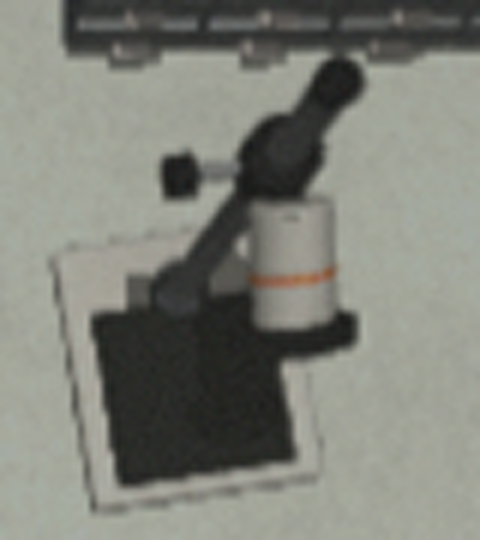

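View pics/s2.png

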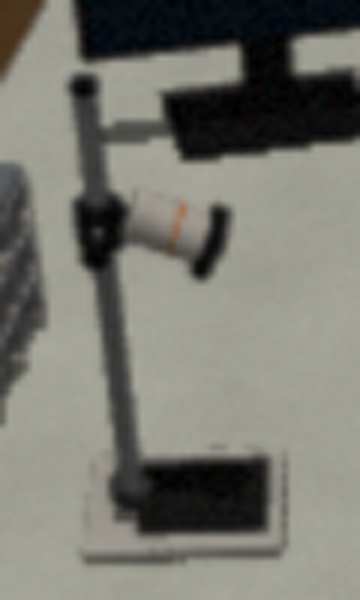

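The top crops show the lid corners clearly, and the stand base corners too. The ring is at about (424,132) in the top view and (275.7,140) in the side view. Next I'll fit both objects.

```bash
cat > fit.py <<'E'
from h import *
def rectfit(P,Q):
    # 2D rigid fit: world = R Q + t
    P=np.array(P)[:,:2];Q=np.array(Q,float);pc,qc=P.mean(0),Q.mean(0)
    H=(Q-qc).T@(P-pc);a=np.arctan2(H[0,1]-H[1,0],H[0,0]+H[1,1])
    Rm=np.array([[np.cos(a),-np.sin(a)],[np.sin(a),np.cos(a)]]);t=pc-Rm@qc
    return a,t,np.linalg.norm(P-(Q@Rm.T+t),axis=1)
E
python3 - <<'E'
from fit import *
t=cam('top');s=cam('side')
P=[onz(t,u,v,.1) for u,v in [(235.8,139.7),(321.7,157),(312.5,206.7),(225.8,188.3)]]
a,c,e=rectfit(P,[(.08,.14),(.08,-.14),(-.08,-.14),(-.08,.14)])
print('case',np.degrees(a),c,e)
f=np.array([np.cos(a),np.sin(a)]);l=np.array([-f[1],f[0]])
tab=onz(t,267,205,.095);print('tab in case',(tab[:2]-c)@f,(tab[:2]-c)@l)
print('handle expected px',proj(t,[*c,.135]),proj(s,[*c,.135]))
P=[onz(t,u,v,.014) for u,v in [(383.7,118),(391.2,160),(428.3,153.7)]]
b,d,e=rectfit(P,[(.125,.065),(-.025,.065),(-.025,-.065)])
print('stand',np.degrees(b),d,e)
g=np.array([np.cos(b),np.sin(b)]);k=np.array([-g[1],g[0]])
print('pillar top px',proj(t,[*(d+.09*g),.374]),proj(s,[*(d+.09*g),.374]))
p,r=tri(ray(t,424.2,132.5),ray(s,275.7,140.3));print('lens',p,r,(p[:2]-d)@g,(p[:2]-d)@k)
E
```

```text
case -11.467099821215678 [0.55952133 0.14164042] [0.00079212 0.00274652 0.00088822 0.00262003]
tab in case -0.10320897879231423 0.0007113993257075903
handle expected px [[272.01589575 171.42135382]] [[282.13964488 226.34611619]]
stand 9.653732545547978 [ 0.64601435 -0.29818008] [0.00406131 0.00240739 0.00361953]
pillar top px [[432.84795854  86.56568094]] [[253.29648857 109.64898007]]
lens [ 0.65618523 -0.29681305  0.22951837] [np.float64(0.0002602567647234379), np.float64(0.00026025676472348603)] 0.010256093796084118 -0.0003579172150726238
```

```bash
cat > plan.py <<'E'
import sys
from h import *
a=[float(v) for v in sys.argv[1:7]]
T=tool();G=R.from_euler('xyz',a[3:],degrees=True)
d=T[:3,:3].T@(np.array(a[:3])-T[:3,3])
r=(R.from_matrix(T[:3,:3]).inv()*G).as_rotvec(degrees=True)
o=env.get_obs()
print('t',round(o['time_s'],2),'pos',o['tool_pos'].round(4),'rpy',o['tool_rot'].round(1),'F',o['force'].round(1))
print('shift share',(d/.1).round(3),'turn share',(r/90).round(3))
E
python3 plan.py 0.40 -.42 .22 180 0 -45
```

```text
t 0.35 pos [ 0.2252 -0.6096  0.2223] rpy [180.    0.  -69.7] F [ 0.4 -0.5  0.2]
shift share [-1.173 -2.297  0.024] turn share [-0.     0.    -0.275]
```

```bash
python3 -m pendant '[[-0.06,-0.12,0,0,0,-0.03],[-0.19,-0.25,0,0,0,-0.07],[-0.31,-0.38,0,0,0,-0.1],[-0.44,-0.5,0,0,0,-0.14],[-0.56,-0.63,0,0,0,-0.17],[-0.69,-0.76,0,0,0,-0.21],[-0.81,-0.88,0,0,0,-0.24],[-0.94,-1,0,0,0,-0.275]]' 0 20; python3 plan.py 0.46 -.25 .22 180 0 -11.5
```

```text
time_s: 1.35
tool_pos: [0.2869, -0.4859, 0.2226]
tool_rot: [180.0, -0.0, -44.8]
force: [0.3, 0.1, -0.2]
grip_width: 0.0153
t 1.35 pos [ 0.2869 -0.4859  0.2226] rpy [180.   -0.  -44.8] F [ 0.3  0.1 -0.2]
shift share [-0.433 -2.894  0.025] turn share [ 0.   -0.   -0.37]
```

```bash
python3 -m pendant '[[-0.05,-0.2,0,0,0,-0.05],[-0.1,-0.4,0,0,0,-0.1],[-0.2,-0.6,0,0,0,-0.15],[-0.3,-0.8,0,0,0,-0.2],[-0.4,-1,0,0,0,-0.25],[-0.6,-1,0,0,0,-0.3],[-0.7,-1,0,0,0,-0.34],[-0.8,-1,0,0,0,-0.37]]'; python3 plan.py 0.45 -.1 .22 180 0 -11.5
```

```text
time_s: 2.35
tool_pos: [0.3003, -0.3588, 0.2226]
tool_rot: [180.0, -0.0, -11.5]
force: [0.1, -1.0, 0.6]
grip_width: 0.0006
t 2.35 pos [ 0.3003 -0.3588  0.2226] rpy [180.   -0.  -11.5] F [ 0.1 -1.   0.6]
shift share [ 0.952 -2.835  0.025] turn share [ 0. -0.  0.]
```

```bash
python3 -m pendant '[[0.2,-0.15,0,0,0,0],[0.4,-0.3,0,0,0,0],[0.6,-0.45,0,0,0,0],[0.8,-0.6,0,0,0,0],[1,-0.75,0,0,0,0],[1,-0.9,0,0,0,0],[1,-1,0,0,0,0],[1,-1,0,0,0,0]]'; python3 -m pendant '[[0,-0.12,0,0,0,0],[0,-0.25,0,0,0,0],[0,-0.37,0,0,0,0],[0,-0.5,0,0,0,0],[0,-0.63,0,0,0,0],[0,-0.76,0,0,0,0],[0,-0.88,0,0,0,0],[0,-1,0,0,0,0]]';python3 -m pendant '[[0,-0.12,0,0,0,0],[0,-0.25,0,0,0,0],[0,-0.37,0,0,0,0],[0,-0.5,0,0,0,0],[0,-0.63,0,0,0,0],[0,-0.76,0,0,0,0],[0,-0.88,0,0,0,0],[0,-1,0,0,0,0]]'; python3 plan.py 0.445 .165 .14 180 0 -11.5
```

```text
time_s: 3.35
tool_pos: [0.4182, -0.2814, 0.2227]
tool_rot: [180.0, 0.0, -11.6]
force: [-0.8, 0.1, -0.4]
grip_width: 0.0006
time_s: 4.35
tool_pos: [0.4391, -0.1833, 0.2225]
tool_rot: [180.0, -0.0, -11.7]
force: [0.8, 0.1, -0.4]
grip_width: 0.0005
time_s: 5.35
tool_pos: [0.4593, -0.0853, 0.2225]
tool_rot: [180.0, -0.0, -11.7]
force: [0.3, -0.8, -0.4]
grip_width: 0.0006
t 5.35 pos [ 0.4593 -0.0853  0.2225] rpy [180.   -0.  -11.7] F [ 0.3 -0.8 -0.4]
shift share [-0.647 -2.423  0.825] turn share [ 0.    -0.    -0.002]
```

```bash
python3 -m pendant '[[-0.05,-0.12,0,0,0,0],[-0.1,-0.25,0,0,0,0],[-0.15,-0.37,0,0,0,0],[-0.2,-0.5,0,0,0,0],[-0.25,-0.63,0,0,0,0],[-0.3,-0.76,0,0,0,0],[-0.3,-0.88,0,0,0,0],[-0.3,-1,0,0,0,0]]';python3 -m pendant '[[0,-0.12,0,0,0,0],[-0.05,-0.25,0,0,0,0],[-0.1,-0.37,0,0,0,0],[-0.15,-0.5,0,0,0,0],[-0.2,-0.63,0,0,0,0],[-0.25,-0.76,0,0,0,0],[-0.3,-0.88,0,0,0,0],[-0.3,-1,0,0,0,0]]'; python3 - <<'E'
from h import *
c=cam('wrist');cv2.imwrite('pics/w1.png',c['bgr'])
E
python3 plan.py 0.445 .165 .14 180 0 -11.5
```

```text
time_s: 6.35
tool_pos: [0.4503, 0.0186, 0.2226]
tool_rot: [180.0, -0.0, -11.7]
force: [0.3, -0.4, -0.0]
grip_width: 0.0007
time_s: 7.35
tool_pos: [0.4408, 0.1227, 0.2226]
tool_rot: [180.0, -0.0, -11.7]
force: [-0.7, -1.0, -0.1]
grip_width: 0.0006
t 7.4 pos [0.4411 0.1244 0.2227] rpy [-179.9   -0.   -11.6] F [ 0.7  1.2 -0.4]
shift share [-0.044 -0.404  0.828] turn share [-0.001 -0.    -0.001]
```

View pics/w1.png

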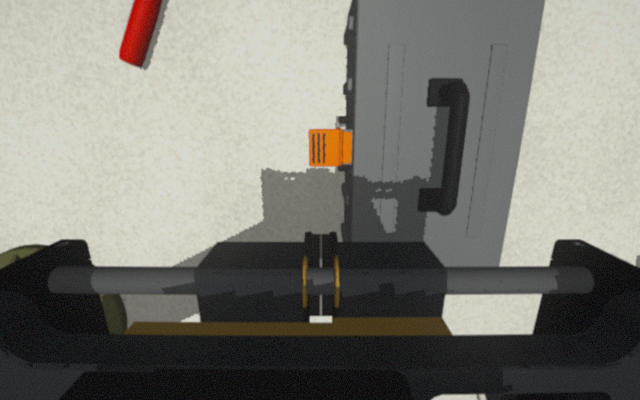

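The wrist view shows the orange tab at about (323,148) and the handle bar at about (455,147). I'll measure both.

```bash
python3 - <<'E'
from h import *
c=cam('wrist');hsv=cv2.cvtColor(c['bgr'],cv2.COLOR_BGR2HSV)
m=cv2.inRange(hsv,(8,150,120),(22,255,255));m[230:]=0
x,y,w,h=cv2.boundingRect(m);print(x,y,w,h)
p=onz(c,x+w/2,y+h/2,.095);print('tab bbox ctr',p,[onz(c,u,v,.095)[:2].round(4) for u,v in[(x,y),(x+w,y+h),(x,y+h/2),(341,148)]])
for u,v in [(463,88),(452,203),(455,147)]: print('bar',onz(c,u,v,.142))
a=np.radians(-11.5);f=np.array([np.cos(a),np.sin(a)]);l=np.array([-f[1],f[0]]);C=np.array([.5595,.1416])
for u,v,z in [(x,y+h/2,.095),(x+w,y+h/2,.095),(463,88,.135),(452,203,.135),(542,10,.1),(500,260,.1),(352,20,.1)]:
    q=onz(c,u,v,z)[:2]-C;print(u,v,'case',(q@f).round(4),(q@l).round(4))
E
```

```text
310 130 42 38
tab bbox ctr [0.46027141 0.16677615 0.095     ] [array([0.4442, 0.1883]), array([0.4769, 0.1446]), array([0.4405, 0.1708]), array([0.4699, 0.1658])]
bar [0.56795566 0.19746179 0.142     ]
bar [0.55181847 0.10682252 0.142     ]
bar [0.55811766 0.15364071 0.142     ]
310 149.0 case -0.1225 0.0049
352 149.0 case -0.0821 0.0049
463 88 case 0.0003 0.057
452 203 case 0.0026 -0.0377
542 10 case 0.0767 0.1234
500 260 case 0.0779 -0.1112
352 20 case -0.0854 0.1144
```

```bash
python3 plan.py 0.449 .170 .115 180 0 -11.5;  python3 -m pendant '[[0,-0.1,0,0,0,0],[0,-0.2,0.1,0,0,0],[0,-0.3,0.2,0,0,0],[0,-0.4,0.4,0,0,0],[0,-0.46,0.6,0,0,0],[0,-0.46,0.8,0,0,0],[0,-0.46,1,0,0,0],[0,-0.46,1,0,0,0]]'; python3 plan.py 0.449 .170 .1 180 0 -11.5; python3 - <<'E'
from h import *
c=cam('wrist');cv2.imwrite('pics/w2.png',c['bgr'])
E
```

```text
t 7.45 pos [0.4411 0.1235 0.2226] rpy [-180.    -0.   -11.5] F [-0.6  0.7  0.8]
shift share [-0.015 -0.471  1.077] turn share [-0.    -0.    -0.001]
time_s: 8.45
tool_pos: [0.4487, 0.167, 0.1207]
tool_rot: [180.0, 0.2, -11.6]
force: [-0.0, 0.9, 0.7]
grip_width: 0.0007
t 8.45 pos [0.4487 0.167  0.1207] rpy [180.    0.2 -11.6] F [-0.   0.9  0.7]
shift share [-0.002 -0.03   0.207] turn share [ 0.     0.003 -0.002]
```

View pics/w2.png

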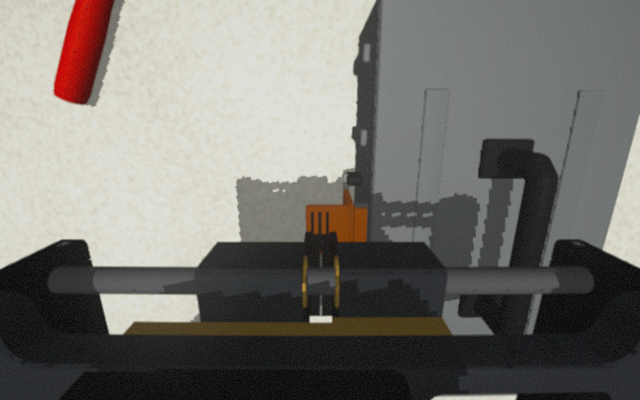

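```bash
python3 -m pendant '[[0,-0.03,0.12,0,0,0],[0,-0.03,0.22,0,0,0],[-0.03,-0.03,0.28,0,0,0],[-0.07,-0.03,0.31,0,0,0],[-0.12,-0.03,0.35,0,0,0],[-0.17,-0.03,0.4,0,0,0],[-0.21,-0.03,0.45,0,0,0],[-0.23,-0.03,0.48,0,0,0]]'; python3 -m pendant '[[-0.02,0,0.04,0,0,0],[-0.04,0,0.08,0,0,0],[-0.06,0,0.12,0,0,0],[-0.06,0,0.16,0,0,0],[-0.06,0,0.19,0,0,0],[-0.06,0,0.22,0,0,0],[-0.06,0,0.24,0,0,0],[-0.06,0,0.25,0,0,0]]'; python3 - <<'E'
from h import *
c=cam('wrist');cv2.imwrite('pics/w3.png',c['bgr'])
c=cam('side');crop(c,'s3',240,190,110,110,5)
E
```

```text
time_s: 9.5
tool_pos: [0.4197, 0.1762, 0.0733]
tool_rot: [179.7, 0.9, -11.6]
force: [-20.8, 2.7, 15.2]
grip_width: 0.0004
time_s: 10.5
tool_pos: [0.4107, 0.1778, 0.0459]
tool_rot: [179.7, 1.2, -11.5]
force: [-20.2, 5.8, 1.6]
grip_width: 0.0005
```

View pics/w3.png

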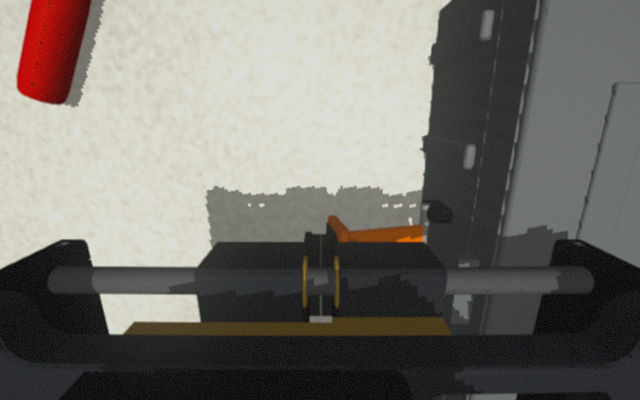

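View pics/s3.png

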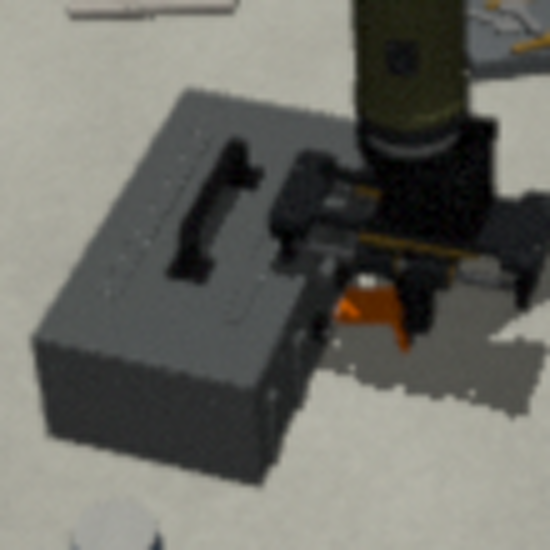

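The lever now lies roughly level, with the tab hanging down at about (335,232) in the wrist view. I'll back off forward first, then rise and check.

```bash
python3 -m pendant '[[-0.05,0,0,0,0,0],[-0.1,0,0,0,0,0],[-0.15,0,0,0,0,0],[-0.18,0,-0.1,0,0,0],[-0.18,0,-0.3,0,0,0],[-0.18,0,-0.5,0,0,0],[-0.18,0,-0.75,0,0,0],[-0.18,0,-1,0,0,0]]'; python3 -m pendant '[[0,0,-0.1,0,0,0],[0.1,0.02,-0.3,0,0,0],[0.2,0.05,-0.5,0,0,0],[0.35,0.08,-0.6,0,0,0],[0.5,0.1,-0.6,0,0,0],[0.65,0.12,-0.6,0,0,0],[0.8,0.15,-0.6,0,0,0],[0.9,0.15,-0.6,0,0,0]]' 60;  python3 - <<'E'
from h import *
c=cam('wrist');cv2.imwrite('pics/w4.png',c['bgr'])
E
```

```text
time_s: 11.6
tool_pos: [0.4054, 0.1795, 0.1513]
tool_rot: [-180.0, -0.1, -11.7]
force: [0.2, -0.6, -0.3]
grip_width: 0.0005
time_s: 12.6
tool_pos: [0.4906, 0.1457, 0.2088]
tool_rot: [-180.0, 0.1, -11.7]
force: [0.1, -0.4, -0.3]
grip_width: 0.0594
```

View pics/w4.png

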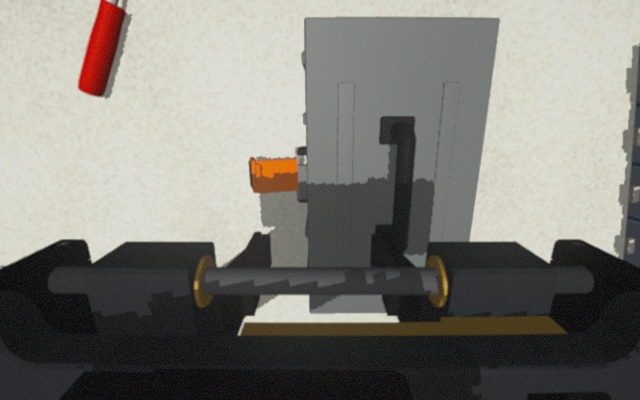

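The latch is swung well out: the orange spans (250–298,175). The handle bar runs from about (405,125) to (400,245). I'll measure the bar and plan the grasp.

```bash
python3 - <<'E'
from h import *
c=cam('wrist')
a=np.radians(-11.5);f=np.array([np.cos(a),np.sin(a)]);l=np.array([-f[1],f[0]]);C=np.array([.561,.1475])
for u,v,z in [(250,175,.06),(298,175,.045),(405,150,.142),(402,190,.142),(394,150,.135),(414,150,.135),(391,190,.135),(411,190,.135),(395,118,.1278),(304,18,.1),(498,18,.1)]:
    q=onz(c,u,v,z);print(u,v,q.round(4),'case',((q[:2]-C)@f).round(4),((q[:2]-C)@l).round(4))
E
python3 plan.py .561 .1475 .16 180 0 -11.5
```

```text
250 175 [0.4217 0.1763 0.06  ] case -0.1422 0.0004
298 175 [0.4697 0.1632 0.045 ] case -0.0926 -0.0028
405 150 [0.565  0.1824 0.142 ] case -0.003 0.035
402 190 [0.5587 0.1517 0.142 ] case -0.0031 0.0036
394 150 [0.5583 0.183  0.135 ] case -0.0097 0.0342
414 150 [0.5737 0.1798 0.135 ] case 0.006 0.0342
391 190 [0.5514 0.1514 0.135 ] case -0.0102 0.0019
411 190 [0.5674 0.1481 0.135 ] case 0.0062 0.0019
395 118 [0.5642 0.2065 0.1278] case -0.0087 0.0584
304 18 [0.5097 0.2974 0.1   ] case -0.0801 0.1367
498 18 [0.6641 0.2661 0.1   ] case 0.0774 0.1368
t 12.7 pos [0.4906 0.1461 0.209 ] rpy [-1.799e+02  1.000e-01 -1.170e+01] F [0.  0.2 0.7]
shift share [ 0.687 -0.157  0.489] turn share [-0.001  0.001 -0.003]
```

```bash
python3 -m pendant '[[0.1,-0.03,0,0,0,0],[0.2,-0.06,0,0,0,0],[0.3,-0.08,0,0,0,0],[0.4,-0.1,0,0,0,0],[0.5,-0.12,0,0,0,0],[0.6,-0.14,0.05,0,0,0],[0.67,-0.15,0.1,0,0,0],[0.67,-0.15,0.2,0,0,0]]' 50; python3 -m pendant '[[0,0,0.1,0,0,0],[0,0,0.2,0,0,0],[0,0,0.3,0,0,0],[0,0,0.4,0,0,0],[0,0,0.5,0,0,0],[0,0,0.6,0,0,0],[0,0,0.68,0,0,0],[0,0,0.72,0,0,0]]'; python3 -m pendant '[[0,0,0,0,0,0],[0,0,0,0,0,0],[0,0,0,0,0,0],[0,0,0,0,0,0],[0,0,0,0,0,0],[0,0,0,0,0,0],[0,0,0,0,0,0],[0,0,0,0,0,0]]' 8 15
```

```text
time_s: 13.7
tool_pos: [0.559, 0.1476, 0.1889]
tool_rot: [-180.0, 0.0, -11.7]
force: [0.2, -1.1, -1.0]
grip_width: 0.0499
time_s: 14.7
tool_pos: [0.5583, 0.1475, 0.1169]
tool_rot: [180.0, 0.0, -11.7]
force: [0.5, -0.1, 0.8]
grip_width: 0.0499
time_s: 15.7
tool_pos: [0.5593, 0.1475, 0.1177]
tool_rot: [-180.0, -0.1, -11.7]
force: [5.1, 0.7, -1.0]
grip_width: 0.0136
```

```bash
python3 -m pendant '[[0.035,0,-0.05,0,-0.02,0],[0.07,0,-0.1,0,-0.04,0],[0.115,0,-0.145,0,-0.06,0],[0.155,0,-0.19,0,-0.085,0],[0.2,0,-0.225,0,-0.105,0],[0.25,0,-0.265,0,-0.125,0],[0.3,0,-0.295,0,-0.145,0],[0.355,0,-0.325,0,-0.167,0]]'; python3 -c "
from h import *
cv2.imwrite('pics/s5.png',cam('side')['bgr'][150:310,180:380].repeat(3,0).repeat(3,1))"
```

```text
time_s: 16.7
tool_pos: [0.5897, 0.1413, 0.1491]
tool_rot: [179.9, 15.6, -11.6]
force: [-5.0, 1.0, -1.8]
grip_width: 0.0134
```

View pics/s5.png

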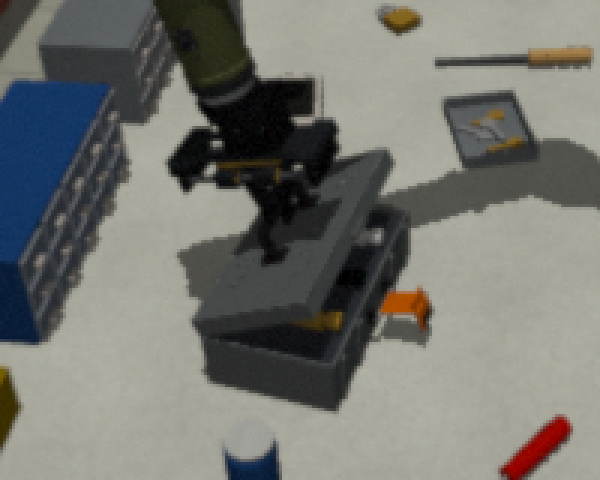

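The lid is at about 30° and the latch is level. Brass shows in the +y nest, at about (318,320) in this crop. I'll continue the arc.

```bash
python3 -m pendant '[[0.06,0,-0.05,0,-0.025,0],[0.12,0,-0.09,0,-0.05,0],[0.18,0,-0.125,0,-0.075,0],[0.25,0,-0.16,0,-0.1,0],[0.31,0,-0.18,0,-0.125,0],[0.37,0,-0.2,0,-0.15,0],[0.43,0,-0.21,0,-0.17,0],[0.5,0,-0.22,0,-0.19,0]]'; python3 -c "
from h import *
cv2.imwrite('pics/s6.png',cam('side')['bgr'][150:310,180:380].repeat(3,0).repeat(3,1));print(env.get_obs()['qpos'].round(0))"
```

```text
time_s: 17.75
tool_pos: [0.6444, 0.1303, 0.1614]
tool_rot: [-179.9, 32.4, -11.5]
force: [-2.8, -1.0, 9.3]
grip_width: 0.0136
[ 12.  53. -44.  53.  15. 111. -36.]
```

View pics/s6.png

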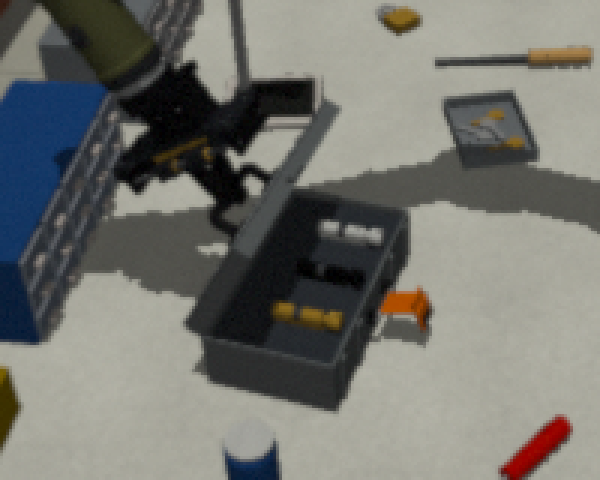

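The lid is at about 65°, and the brass cylinder is visible in the nearest nest. I'll release, retreat along the tool axis, then go over to the front side and push the inner face.

```bash
python3 -m pendant '[[0,0,0,0,0,0],[0,0,0,0,0,0],[0,0,-0.1,0,0,0],[0,0,-0.2,0,0,0],[0,0,-0.4,0,0,0],[0,0,-0.6,0,0,0],[0,0,-0.8,0,0,0],[0,0,-0.95,0,0,0]]' 40; python3 plan.py .60 .139 .30 180 0 -11.5
```

```text
time_s: 18.8
tool_pos: [0.6824, 0.1178, 0.2275]
tool_rot: [-179.8, 30.6, -12.0]
force: [0.7, -0.7, 0.4]
grip_width: 0.0399
t 18.8 pos [0.6824 0.1178 0.2275] rpy [-179.8   30.6  -12. ] F [ 0.7 -0.7  0.4]
shift share [-1.1   -0.036 -0.192] turn share [-0.004  0.34  -0.006]
```

```bash
python3 -m pendant '[[-0.1,0,-0.2,0,0,0],[-0.2,0,-0.4,0,0,0],[-0.35,0,-0.6,0,0.05,0],[-0.5,0,-0.6,0,0.1,0],[-0.65,0,-0.5,0,0.16,0],[-0.8,-0.02,-0.4,0,0.22,0],[-0.9,-0.03,-0.3,0,0.28,0],[-1,-0.04,-0.22,0,0.34,0]]' 0 20; python3 plan.py .50 .159 .30 180 0 -11.5
```

```text
time_s: 19.8
tool_pos: [0.6075, 0.1405, 0.2978]
tool_rot: [-179.5, 0.0, -11.8]
force: [0.1, 0.9, 0.2]
grip_width: 0.0002
t 19.8 pos [0.6075 0.1405 0.2978] rpy [-179.5    0.   -11.8] F [0.1 0.9 0.2]
shift share [-1.09   0.038 -0.023] turn share [-0.006  0.    -0.003]
```

```bash
python3 -m pendant '[[-0.2,0,0,0,0,0],[-0.4,0,0,0,0,0],[-0.55,0,0,0,0,0],[-0.68,0,0.1,0,0,0],[-0.72,0.02,0.3,0,0,0],[-0.72,0.02,0.6,0,0,0],[-0.72,0.02,0.9,0,0,0],[-0.72,0.02,1,0,0,0]]'; python3 -m pendant '[[0.1,0,0,0,0,0],[0.2,0,0,0,0,0],[0.3,0,0,0,0,0],[0.4,0,0,0,0,0],[0.5,0,0,0,0,0],[0.6,0,0,0,0,0],[0.7,0,0,0,0,0],[0.8,0,0,0,0,0]]'; python3 -c "
from h import *
cv2.imwrite('pics/s7.png',cam('side')['bgr'][150:310,180:380].repeat(3,0).repeat(3,1))"
```

```text
time_s: 20.8
tool_pos: [0.5366, 0.1528, 0.1953]
tool_rot: [-179.6, 0.4, -11.9]
force: [-0.9, 0.3, 0.2]
grip_width: 0.0004
time_s: 21.8
tool_pos: [0.6171, 0.1356, 0.1963]
tool_rot: [-179.5, 0.3, -12.0]
force: [-1.5, 0.6, 0.7]
grip_width: 0.0003
```

View pics/s7.png

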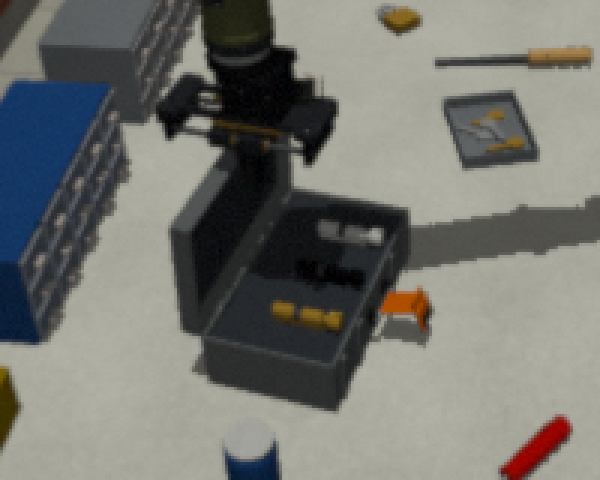

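The lid is close to upright. One more 20 mm of push.

```bash
python3 -m pendant '[[0.05,0,0,0,0,0],[0.1,0,0,0,0,0],[0.15,0,0,0,0,0],[0.2,0,0,0,0,0],[0.23,0,0,0,0,0],[0.23,0,0,0,0,0],[0.23,0,0,0,0,0],[0.23,0,0,0,0,0]]'; python3 -m pendant '[[-0.1,0,0,0,0,0],[-0.2,0,0,0,0,0],[-0.35,0,0,0,0,0],[-0.5,0,-0.1,0,0,0],[-0.65,0,-0.2,0,0,0],[-0.8,0,-0.3,0,0,0],[-0.95,0,-0.3,0,0,0],[-1,0,-0.3,0,0,0]]' 45; python3 -c "
from h import *
c=cam('side');cv2.imwrite('pics/s8.png',c['bgr'][150:310,180:380].repeat(3,0).repeat(3,1))
cv2.imwrite('pics/w8.png',cam('wrist')['bgr'])"
```

```text
time_s: 22.85
tool_pos: [0.639, 0.1311, 0.1967]
tool_rot: [-179.5, 0.2, -12.0]
force: [0.5, -1.0, -0.2]
grip_width: 0.0005
time_s: 23.85
tool_pos: [0.54, 0.152, 0.227]
tool_rot: [-179.5, 0.2, -11.9]
force: [0.3, 0.2, 0.3]
grip_width: 0.0448
```

View pics/s8.png

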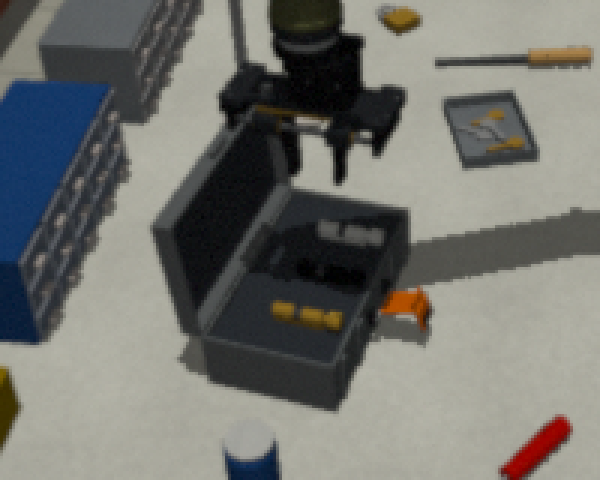

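View pics/w8.png

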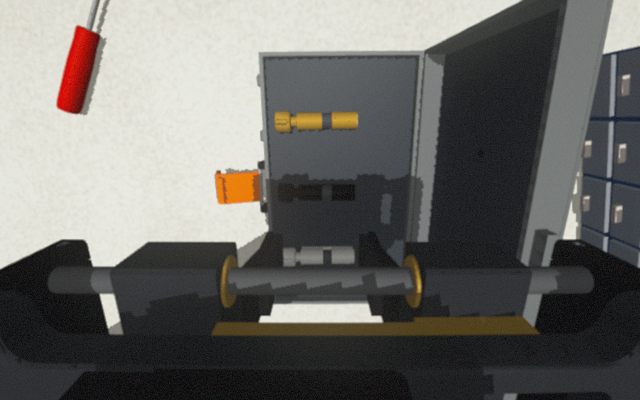

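The lid stands upright. Brass lies at (275–358,121) in the wrist view. Now to measure it.

```bash
python3 - <<'E'
from h import *
c=cam('wrist');s=cam('side');t=cam('top')
crop(c,'w8b',250,90,130,60,6)
hsv=cv2.cvtColor(c['bgr'],cv2.COLOR_BGR2HSV)
m=cv2.inRange(hsv,(15,110,70),(32,255,255));m[:95]=0;m[145:]=0;m[:,:262]=0;m[:,400:]=0
x,y,w,h=cv2.boundingRect(m);print(x,y,w,h)
ys,xs=np.nonzero(m)
for a,b in [(274,292),(300,320),(335,356)]:
    k=(xs>a)&(xs<b);print(a,ys[k].min(),ys[k].max(),ys[k].mean())
C=np.array([.5585,.1449]);a=np.radians(-11.5);f=np.array([np.cos(a),np.sin(a)]);l=np.array([-f[1],f[0]])
for u,v in [(x,121.),(x+w,121.),(346,121)]:
    q=onz(c,u,v,.0775);print(u,q.round(4),((q[:2]-C)@f).round(4),((q[:2]-C)@l).round(4))
hs=cv2.cvtColor(s['bgr'],cv2.COLOR_BGR2HSV);m=cv2.inRange(hs,(15,110,70),(32,255,255));m[:245]=0;m[265:]=0;m[:,:265]=0;m[:,300:]=0
bb=cv2.boundingRect(m);print('side',bb)
crop(s,'s8b',260,240,45,30,14)
crop(t,'t8',215,100,130,120,6)
E
```

```text
274 111 83 21
274 111 131 121.08814589665654
300 112 129 120.5
335 112 128 119.976401179941
274 [0.5089 0.2321 0.0775] -0.066 0.0755
357 [0.5909 0.2146 0.0775] 0.0178 0.0748
346 [0.58   0.2169 0.0775] 0.0068 0.0749
side (270, 250, 24, 10)
```

View pics/w8b.png

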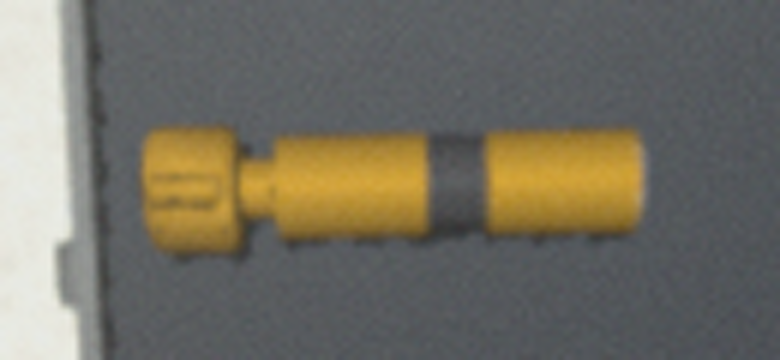

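View pics/t8.png

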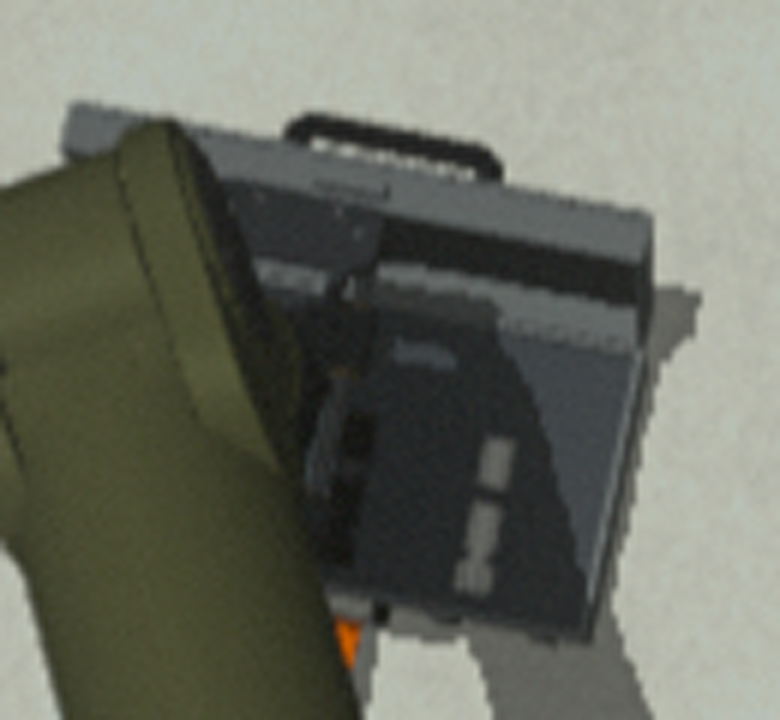

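Brass body centre is at about case (-0.013, +0.075). I'll check the oil can clearance and read the joints before turning the tool.

```bash
python3 - <<'E'
from h import *
t=cam('top');s=cam('side')
print('can base top',onz(t,190,175,.0), 'top rim', onz(t,172,172,.15),'side base',onz(s,267,328,0), 'side top',onz(s,264,297,.15))
print(env.get_obs()['qpos'].round(1))
E
python3 plan.py .5576 .2214 .2 180 0 78
```

```text
can base top [0.56458005 0.4456697  0.        ] top rim [0.55644141 0.44456634 0.15      ] side base [0.56034206 0.46373629 0.        ] side top [0.55580726 0.4641989  0.15      ]
[ -7.2   8.1 -11.9  95.2   1.1  76.8 -31.2]
t 24.2 pos [0.5414 0.1513 0.2265] rpy [-179.5    0.3  -12. ] F [ 0.1  0.6 -0.3]
shift share [ 0.014 -0.717  0.271] turn share [-0.007 -0.002 -1.   ]
```

```bash
python3 -m pendant '[[0,-0.09,0,0,0,-0.11],[0,-0.18,0,0,0,-0.22],[0,-0.27,0,0,0,-0.33],[0,-0.36,0,0,0,-0.44],[0,-0.45,0,0,0,-0.55],[0,-0.54,0,0,0,-0.66],[0,-0.63,0,0,0,-0.77],[0.01,-0.71,0,0,0,-0.88]]';  python3 plan.py .5576 .2214 .13 180 0 78
```

```text
time_s: 25.2
tool_pos: [0.5572, 0.221, 0.2271]
tool_rot: [-179.6, -0.4, 67.5]
force: [0.1, -0.7, -0.2]
grip_width: 0.0451
t 25.2 pos [0.5572 0.221  0.2271] rpy [-179.6   -0.4   67.5] F [ 0.1 -0.7 -0.2]
shift share [-0.002  0.009  0.971] turn share [-0.004 -0.005 -0.116]
```

```bash
python3 -m pendant '[[0,0,0.12,0,0,-0.03],[0,0,0.25,0,0,-0.06],[0,0,0.38,0,0,-0.09],[0,0,0.5,0,0,-0.116],[0,0,0.6,0,0,-0.116],[0,0.01,0.7,0,0,-0.116],[0,0.01,0.8,0,0,-0.116],[0,0.01,0.85,0,0,-0.116]]' 45 40;  python3 -c "
from h import *
c=cam('wrist');cv2.imwrite('pics/w9.png',c['bgr']);print(proj(c,[[.5909,.2146,.0775],[.5615,.2206,.0775]]))
c=cam('side');crop(c,'s9',230,190,110,100,6)
"; python3 plan.py .5576 .2214 .0675 180 0 78
```

```text
time_s: 26.2
tool_pos: [0.5573, 0.2211, 0.1417]
tool_rot: [-179.7, -0.5, 77.6]
force: [0.2, -0.3, 0.4]
grip_width: 0.0452
[[320.36959688 253.84434901]
 [319.80738973 219.66819869]]
t 26.3 pos [0.5572 0.2211 0.1418] rpy [-179.7   -0.5   77.7] F [ 0.1 -0.2  0.1]
shift share [-0.002  0.008  0.743] turn share [-0.003 -0.005 -0.004]
```

View pics/w9.png

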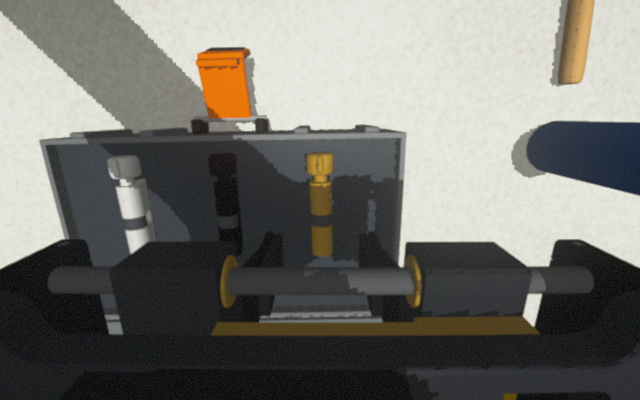

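View pics/s9.png

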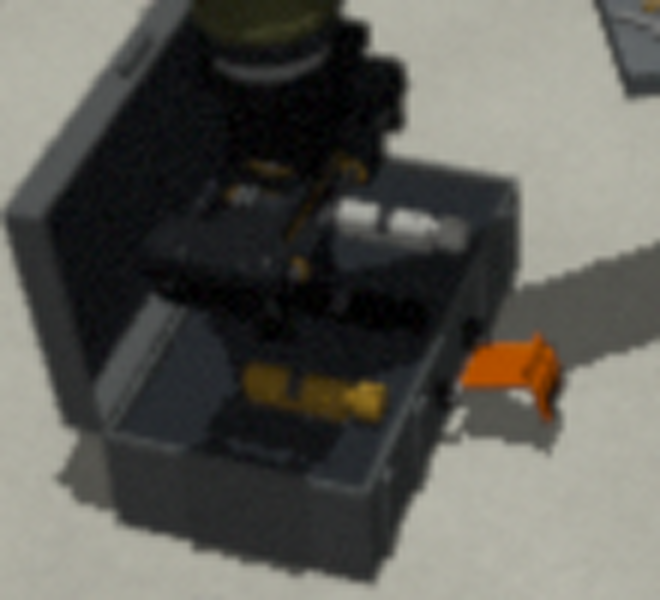

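Brass is centred between the fingers (column 320), with its cam band at row 221 against a predicted 219.7. Descend and grip.

```bash
python3 -m pendant '[[0,0,0.12,0,0,0],[0,0.01,0.25,0,0,0],[0,0.01,0.37,0,0,0],[0,0.01,0.48,0,0,0],[0,0.01,0.58,0,0,0],[0,0.01,0.66,0,0,0],[0,0.01,0.71,0,0,0],[0,0.01,0.74,0,0,0]]'; python3 -m pendant '[[0,0,0,0,0,0],[0,0,0,0,0,0],[0,0,0,0,0,0],[0,0,0,0,0,0],[0,0,0,0,0,0],[0,0,0,0,0,0],[0,0,0,0,0,0],[0,0,0,0,0,0]]' 5 45
```

```text
time_s: 27.3
tool_pos: [0.5584, 0.2217, 0.0683]
tool_rot: [-179.7, -0.5, 77.7]
force: [0.6, 0.0, 0.7]
grip_width: 0.0444
time_s: 28.3
tool_pos: [0.5585, 0.2218, 0.0687]
tool_rot: [-179.8, -0.5, 77.7]
force: [-1.2, 0.4, 1.7]
grip_width: 0.0151
```

```bash
python3 -m pendant '[[0,0,-0.05,0,0,0],[0,0,-0.12,0,0,0],[0,0,-0.25,0,0,0],[0,0,-0.4,0,0,0],[0,0,-0.55,0,0,0],[0,0,-0.7,0,0,0],[0,0,-0.85,0,0,0],[0,0,-1,0,0,0]]'; python3 -c "
from h import *
c=cam('wrist');cv2.imwrite('pics/w10.png',c['bgr'])
c=cam('side');crop(c,'s10',230,160,110,100,6)
"
```

```text
time_s: 29.3
tool_pos: [0.5586, 0.2208, 0.1695]
tool_rot: [-179.8, -0.5, 77.7]
force: [-0.2, 0.1, -1.6]
grip_width: 0.0153
```

View pics/w10.png

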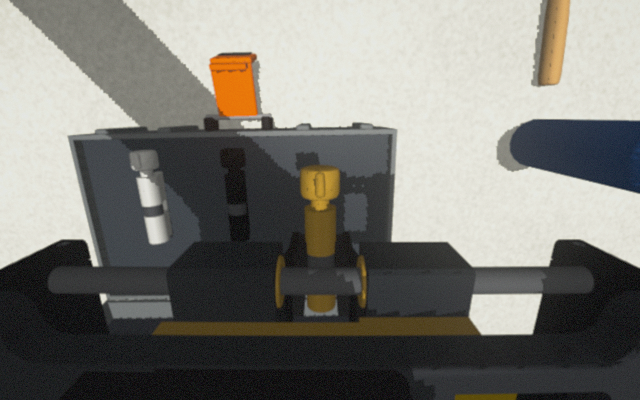

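View pics/s10.png

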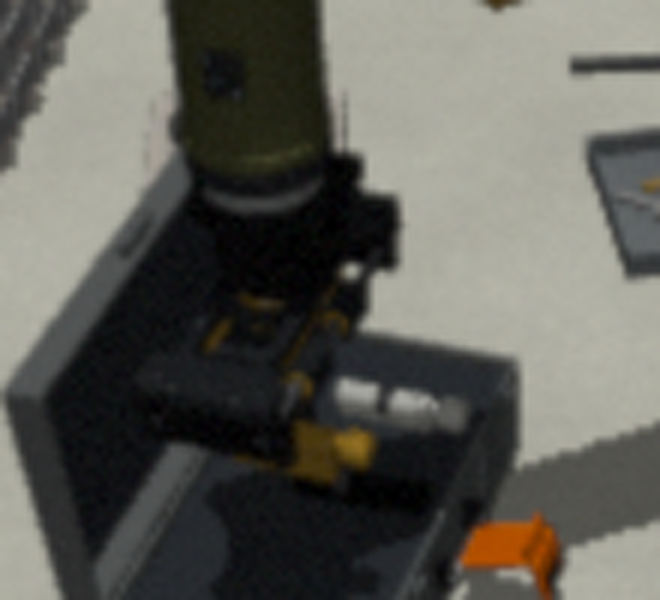

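Held and level, with the knob at (320,183) and the keyway end at (320,310). I'll check the in-hand geometry against the predicted pixels and plan the final pose.

```bash
cat > goal.py <<'E'
from h import *
LENS=np.array([.6562,-.2968,.2295]);b=np.radians(9.65)
def goal(LENS=LENS,b=b,kt=np.array([0,.033,-.009]),tilt=0.):
    p=np.radians(25)
    g=np.array([np.cos(b),np.sin(b),0]);X=g*np.cos(p)+np.array([0,0,np.sin(p)]);Y=np.array([-g[1],g[0],0]);Z=np.cross(X,Y)
    F=LENS-.1*X
    # tool: y=X(body), z=-Z(body), x = y×z = X×(-Z)= Y
    Rt=np.stack([Y,X,-Z],1)
    return F,Rt,F-Rt@kt
if __name__=='__main__':
    F,Rt,P=goal();print('focus',F,'TCP',P,'rpy',R.from_matrix(Rt).as_euler('xyz',degrees=True))
    c=cam('wrist');T=tool()
    q=np.array([[0,.033,-.009],[0,-.049,-.009],[0,.033,-.0175],[0,-.049,-.0195]])
    print(proj(c,(T[:3,:3]@q.T).T+T[:3,3]))
    crop(c,'w11',270,150,100,170,4); print(env.get_obs()['qpos'].round(1))
E
python3 goal.py
```

```text
focus [ 0.56685164 -0.31199236  0.18723817] TCP [ 0.54111642 -0.31636825  0.165135  ] rpy [155.     0.    99.65]
[[319.17576348 303.9958186 ]
 [318.86916111 167.99072073]
 [319.13159331 313.02989187]
 [318.7830901  171.69133999]]
[ -5.5  15.4 -21.6  94.    5.4  71.5  49.6]
```

View pics/w11.png

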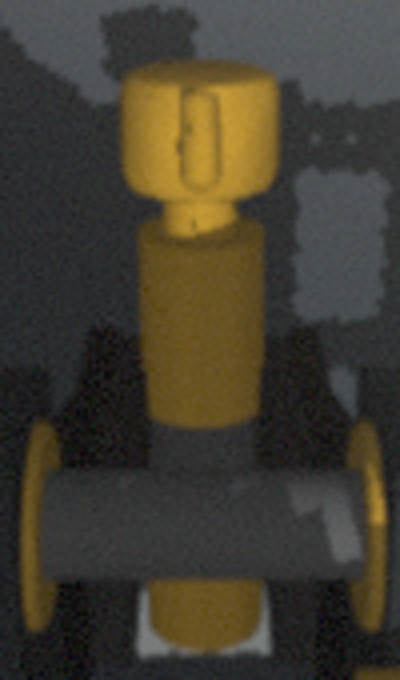

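In-hand prediction agrees: keyway top edge predicted (319,313), seen (321,312); knob end predicted (319,168), seen (320,168). Transfer now.

```bash
python3 -m pendant '[[-0.06,0,-0.05,0,0,0],[-0.2,-0.03,-0.1,0,0,0],[-0.34,-0.06,-0.2,0,0,0],[-0.48,-0.09,-0.3,0,0,0],[-0.62,-0.12,-0.3,0,0,0],[-0.76,-0.15,-0.3,0,0,0],[-0.9,-0.18,-0.3,0,0,0],[-1,-0.2,-0.3,0,0,0]]'; python3 -m pendant '[[-0.1,0,0,0,0,-0.03],[-0.22,-0.05,0,0,0,-0.06],[-0.35,-0.1,0,0,0,-0.09],[-0.48,-0.15,0,0,0,-0.12],[-0.62,-0.2,0,0,0,-0.15],[-0.76,-0.25,0,0,0,-0.18],[-0.9,-0.28,0,0,0,-0.21],[-1,-0.3,0,0,0,-0.24]]';python3 plan.py .46 -.33 .2 155 0 99.65
```

```text
time_s: 30.45
tool_pos: [0.5172, 0.1259, 0.1974]
tool_rot: [-179.7, -0.5, 77.6]
force: [-0.2, 0.2, -2.4]
grip_width: 0.0152
time_s: 31.45
tool_pos: [0.4666, 0.0351, 0.1969]
tool_rot: [-179.9, -0.6, 99.3]
force: [0.7, 0.3, -2.4]
grip_width: 0.0155
t 31.45 pos [0.4666 0.0351 0.1969] rpy [-179.9   -0.6   99.3] F [ 0.7  0.3 -2.4]
shift share [-3.592 -0.658 -0.065] turn share [-0.278 -0.005 -0.005]
```

```bash
python3 -m pendant '[[-0.12,0,0,0,0,0],[-0.25,0,0,0,0,0],[-0.37,-0.02,0,0,0,0],[-0.5,-0.04,0,0,0,0],[-0.62,-0.06,0,0,0,0],[-0.75,-0.08,0,0,0,0],[-0.88,-0.1,0,0,0,0],[-1,-0.1,0,0,0,0]]';python3 -m pendant '[[-0.12,0,0,0,0,0],[-0.25,0,0,0,0,0],[-0.37,-0.02,0,0,0,0],[-0.5,-0.04,0,0,0,0],[-0.62,-0.06,0,0,0,0],[-0.75,-0.08,0,0,0,0],[-0.88,-0.1,0,0,0,0],[-1,-0.1,0,0,0,0]]'; python3 -m pendant '[[-0.12,0,0,-0.03,0,0],[-0.25,0,0,-0.06,0,0],[-0.37,-0.02,0,-0.1,0,0],[-0.5,-0.04,0,-0.13,0,0],[-0.62,-0.06,0,-0.17,0,0],[-0.75,-0.08,0,-0.21,0,0],[-0.88,-0.1,0,-0.25,0,0],[-1,-0.1,0,-0.278,0,0]]';python3 plan.py .46 -.33 .165 155 0 99.65; python3 -c "
from h import *
c=cam('wrist');cv2.imwrite('pics/w12.png',c['bgr'])
c=cam('side');crop(c,'s12',230,100,110,100,6);print(env.get_obs()['qpos'].round(1))
"
```

```text
time_s: 32.45
tool_pos: [0.4733, -0.0655, 0.196]
tool_rot: [-179.9, -0.5, 99.2]
force: [-0.4, -0.0, -1.1]
grip_width: 0.0151
time_s: 33.45
tool_pos: [0.4795, -0.1658, 0.1951]
tool_rot: [-179.9, -0.5, 99.2]
force: [-0.4, -0.1, -1.1]
grip_width: 0.0151
time_s: 34.45
tool_pos: [0.485, -0.2662, 0.194]
tool_rot: [155.0, -0.5, 99.2]
force: [0.2, 0.1, -1.2]
grip_width: 0.0153
t 34.45 pos [ 0.485  -0.2662  0.194 ] rpy [155.   -0.5  99.2] F [ 0.2  0.1 -1.2]
shift share [-0.592 -0.437  0.11 ] turn share [ 0.    -0.003 -0.007]
[ 28.9  -4.6   8.9 116.  -22.1  53.5 147.7]
```

View pics/w12.png

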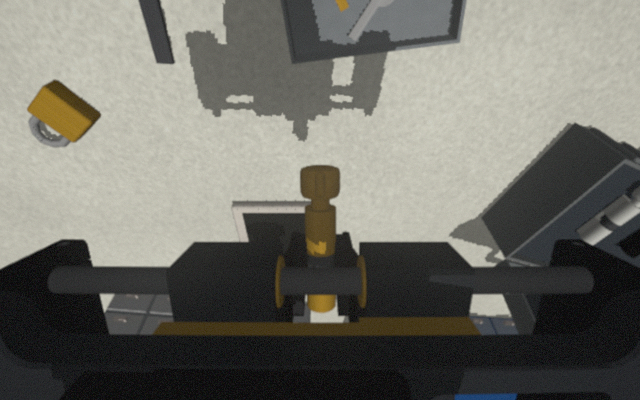

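View pics/s12.png

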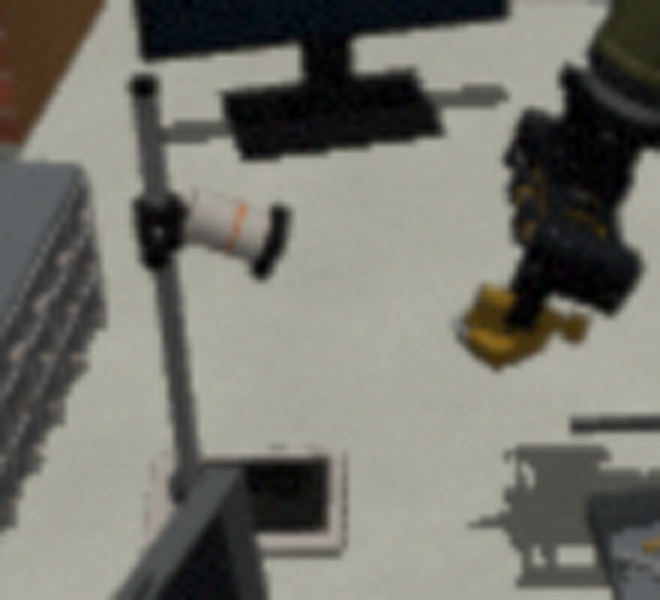

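The side view shows the part about 100 mm or more from the ring, keyway facing it. Let me check the lens estimate by overlaying the ring outline and lens axis on both views.

```bash
cat > ov.py <<'E'
from goal import *
import sys
L=np.array([float(v) for v in sys.argv[1:4]])
F,Rt,P=goal(L);Y,X,Z=Rt[:,0],Rt[:,1],-Rt[:,2]
out=[]
for n,(x0,y0,w,h) in {'side':(240,105,60,60),'top':(395,80,60,60)}.items():
    c=cam(n);s=10;im=cv2.resize(c['bgr'][y0:y0+h,x0:x0+w],None,fx=s,fy=s,interpolation=cv2.INTER_CUBIC)
    def d(Q,col):
        for u,v in proj(c,Q): cv2.circle(im,(int((u-x0+.5)*s),int((v-y0+.5)*s)),2,col,-1)
    th=np.linspace(0,2*np.pi,60)
    d(np.array([L+.028*(np.cos(t)*Y+np.sin(t)*Z) for t in th]),(0,0,255))
    d(np.array([L+.019*(np.cos(t)*Y+np.sin(t)*Z)+k*X for t in th for k in(.02,.06)]),(255,0,255))
    d(np.array([L+k*X for k in np.linspace(-.1,.06,17)]),(0,255,0))
    out.append(im)
cv2.imwrite('pics/%s.png'%sys.argv[4],cv2.resize(np.hstack(out),(800,400)))
E
python3 ov.py .6562 -.2968 .2295 ov1
```

```text
(no output)
```

View pics/ov1.png

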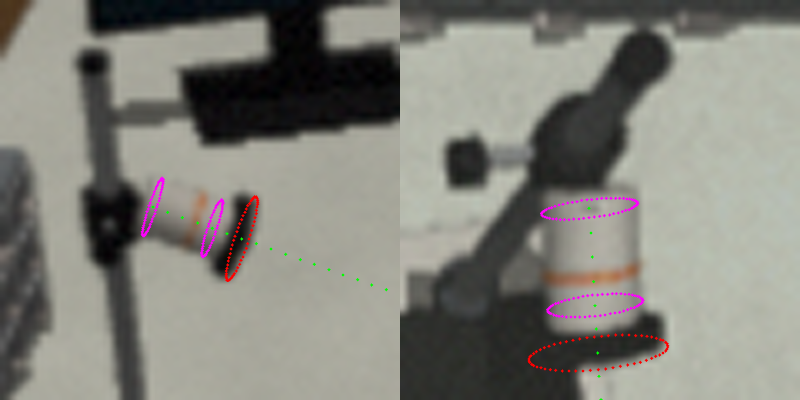

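```bash
sed -i "s/'side':(240,105,60,60),'top':(395,80,60,60)/'side':(255,120,36,36),'top':(408,100,36,36)/; s/s=10/s=16/" ov.py; python3 ov.py .6595 -.2962 .231 ov2;
```

```text
(no output)
```

View pics/ov2.png

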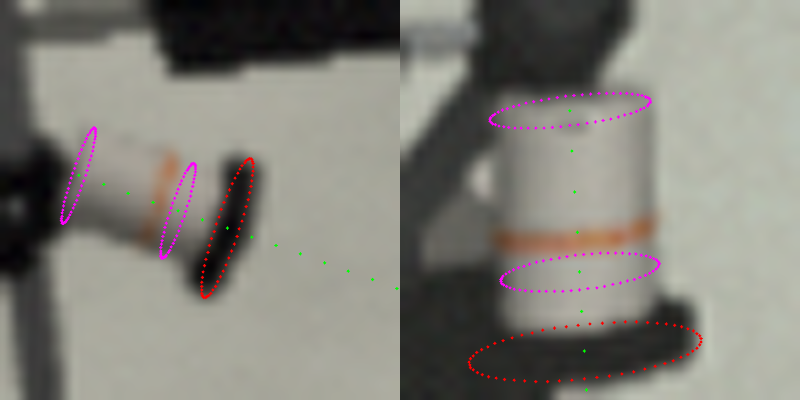

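The lens sits between the two estimates, at about (0.658,-0.2965,0.230), good to about 2 mm. Computing the final move.

```bash
python3 - <<'E'
from goal import *
F,Rt,P=goal(np.array([.658,-.2965,.2303]));print(F,P)
import subprocess;print(subprocess.run(['python3','plan.py',*map(str,P),'155','0','99.65'],capture_output=True,text=True).stdout)
E
```

```text
[ 0.56865164 -0.31169236  0.18803817] [ 0.54291642 -0.31606825  0.165935  ]
t 34.75 pos [ 0.4862 -0.2643  0.1943] rpy [155.1  -0.6  99.3] F [-0.1  0.9 -1.6]
shift share [-0.605  0.315  0.452] turn share [-0.001 -0.004 -0.006]
```

```bash
python3 -m pendant '[[-0.1,0,0.05,0,0,0],[-0.2,0,0.1,0,0,0],[-0.3,0.04,0.15,0,0,0],[-0.4,0.08,0.2,0,0,0],[-0.5,0.13,0.25,0,0,0],[-0.56,0.17,0.3,0,0,0],[-0.6,0.2,0.33,0,0,0],[-0.6,0.2,0.35,0,0,0]]'; python3 - <<'E'
from goal import *
F,Rt,P=goal(np.array([.658,-.2965,.2303]))
import subprocess;print(subprocess.run(['python3','plan.py',*map(str,P),'155','0','99.65'],capture_output=True,text=True).stdout)
print(env.get_obs()['qpos'].round(1))
E
```

```text
time_s: 35.75
tool_pos: [0.5281, -0.3189, 0.1701]
tool_rot: [155.0, -0.6, 99.3]
force: [0.1, 0.6, -1.6]
grip_width: 0.0153
t 35.75 pos [ 0.5281 -0.3189  0.1701] rpy [155.   -0.6  99.3] F [ 0.1  0.6 -1.6]
shift share [0.003 0.119 0.102] turn share [-0.    -0.004 -0.006]

this script no longer has the robotException ignored in: <_io.TextIOWrapper mode='rw' encoding='UTF-8'>
Traceback (most recent call last):
BrokenPipeError: [Errno 32] Broken pipe
```

```bash
python3 -m pendant '[[0,0.03,0.02,0,0,0],[0,0.06,0.04,0,0,0],[0,0.08,0.06,0,0,0],[0,0.1,0.08,0,0,0],[0,0.12,0.1,0,0,0],[0,0.12,0.1,0,0,0],[0,0.12,0.1,0,0,0],[0,0.12,0.1,0,0,0]]'; cat > chk.py <<'E'
from goal import *
L=np.array([.658,-.2965,.2303]);F,Rt,P=goal(L);T=tool()
k=T[:3,:3]@np.array([0,.033,-.009])+T[:3,3]
print('keyway in focus frame (x,y,z)',((k-F)@np.stack([Rt[:,1],Rt[:,0],-Rt[:,2]],1)).round(4))
print('rot err deg',np.degrees((R.from_matrix(Rt).inv()*R.from_matrix(T[:3,:3])).magnitude()).round(2))
o=env.get_obs();print(o['qpos'].round(1),o['grip_width'],o['time_s'])
X,Y,Z=Rt[:,1],Rt[:,0],-Rt[:,2]
for n,(x0,y0,w,h) in {'side':(240,110,80,66),'top':(390,90,70,90)}.items():
    c=cam(n);s=8;im=cv2.resize(c['bgr'][y0:y0+h,x0:x0+w],None,fx=s,fy=s,interpolation=cv2.INTER_CUBIC)
    for q,col in [([L-t*X for t in np.linspace(0,.1,11)],(0,255,0)),([k],(0,0,255)),([T[:3,:3]@np.array([0,-.049,-.009])+T[:3,3]],(255,0,255))]:
        for u,v in proj(c,np.array(q)): cv2.circle(im,(int((u-x0+.5)*s),int((v-y0+.5)*s)),3,col,-1)
    cv2.imwrite(f'pics/fin_{n}.png',im[:600,:800])
cv2.imwrite('pics/fin_w.png',cam('wrist')['bgr'])
E
python3 chk.py
```

```text
time_s: 36.75
tool_pos: [0.5426, -0.3165, 0.1663]
tool_rot: [155.0, -0.6, 99.2]
force: [0.1, -0.2, -1.7]
grip_width: 0.0151
keyway in focus frame (x,y,z) [-0.0002 -0.0007  0.0005]
rot err deg 0.68
[ 29.4   6.3   9.8 108.4 -25.7  51.4 151.8] 0.015057644004362198 36.75
```

View pics/fin_side.png

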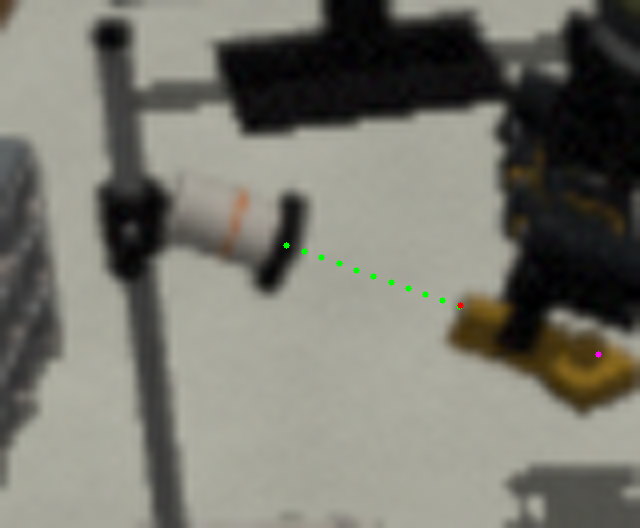

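View pics/fin_top.png

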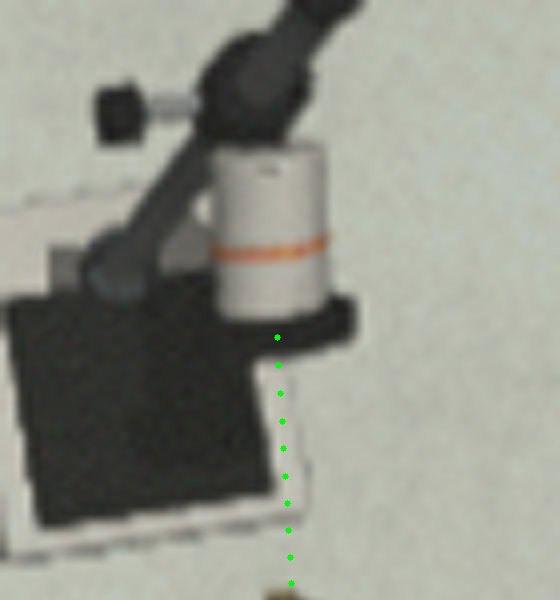

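View pics/fin_w.png

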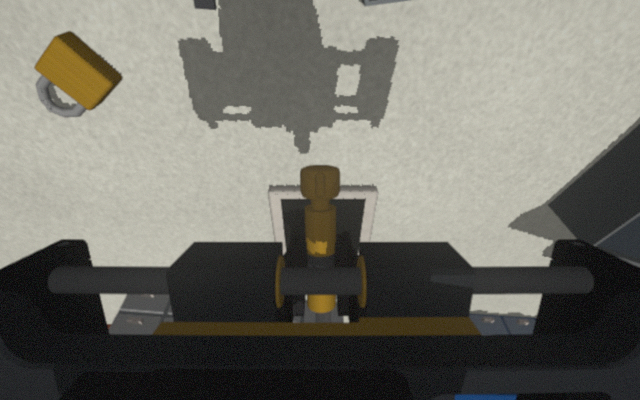

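```bash
python3 - <<'E'
from h import *
T=tool();c=cam('side')
q=np.array([[0,.033,-.0175],[0,.033,.0155],[.005,-.027,.0155],[.0,-.049,.0015],[0,-.049,-.0195],[.0105,-.049,-.009]])
print(((proj(c,(T[:3,:3]@q.T).T+T[:3,3])-[270,130]+.5)*12).round(0))
crop(c,'f2',270,130,66,45,12)
crop(c,'f3',220,180,110,100,6)
print(env.get_obs()['joint_velocities'].round(2), env.get_obs()['time_s'])
E
```

```text
[[340. 199.]
 [305. 273.]
 [456. 333.]
 [526. 315.]
 [549. 269.]
 [539. 307.]]
[-0.03  0.06 -0.05 -0.06  0.01  0.01  0.  ] 36.95
```

View pics/f2.png

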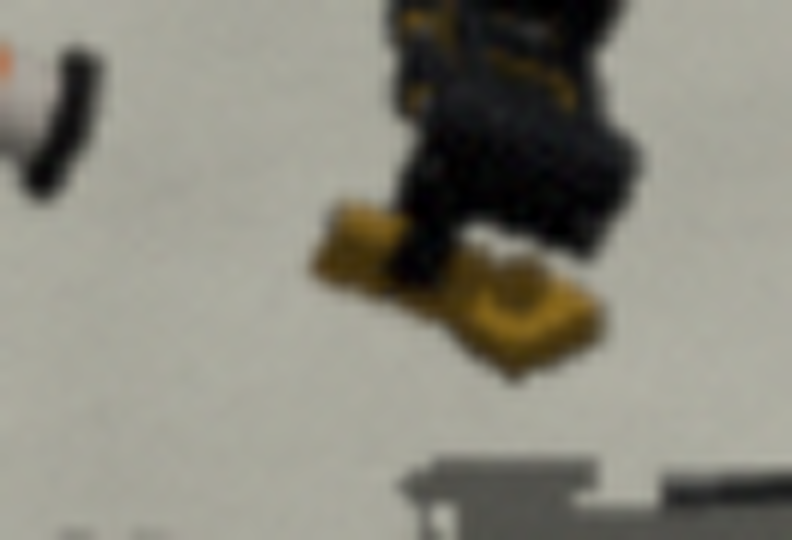

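View pics/f3.png

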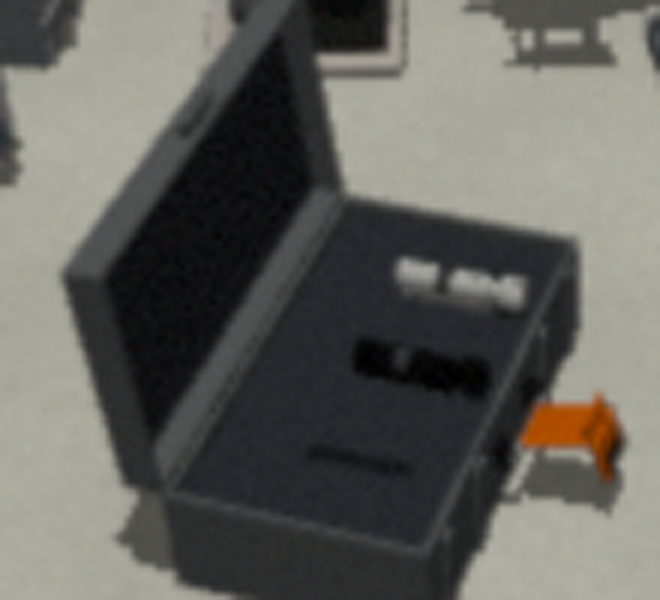

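The keyway end matches: predicted (340,199)/(305,273), seen (340,205)/(312,270). The brass blob at right is the padlock in the background. One last number: the lid angle, from its +y side edge.

```bash
python3 - <<'E'
from h import *
c=cam('side');C=np.array([.5585,.1449]);a=np.radians(-11.5);f=np.array([np.cos(a),np.sin(a),0]);l=np.array([-f[1],f[0],0]);C3=np.array([*C,0])
def pl(u,v):
    o,d=ray(c,u,v);t=(.14-(o-C3)@l)/(d@l);p=o+t*d;return np.array([(p-C3)@f,p[2]])
h=pl(248,261.5);i=pl(237.5,227);o=pl(231,225.5);b=pl(241.5,261)
print(h,i,o,b)
for p,q in((h,i),(b,o)): print('lid deg',np.degrees(np.arctan2(q[1]-p[1],-(q[0]-p[0]))))
print(env.get_obs()['force'],env.get_obs()['grip_width'])
E
```

```text
[0.07376818 0.07948377] [0.09101953 0.23101512] [0.11376451 0.23160432] [0.09872452 0.07434612]
lid deg 96.49497457415846
lid deg 95.46308583907297
[-0.01369901 -0.12727986 -1.94419827] 0.015073494527645519
```

The lid stands at about 96°, past upright, and the latch is level. The part is held still at the focus, so I'm handing in.

```bash
python3 -c "
from h import *
print(env.sign_off())"
```

```text
the job is handed in; nothing more can be done
None
```

I swung the latch down, opened the lid, took the brass cylinder out of its nest and handed the job in with it held at the inspection camera. Sign-off came at about 37 s of the 72 s allowed and reports no verdict, so the figures below are my own last checks.

- **Latch:** it lies about level in the pictures, which I judge to be well beyond 0.9 rad. I did not measure the angle itself.
- **Lid:** measured at about 95–96° (roughly 1.67 rad) from its edges in the side view.
- **Keyway position:** worked out from the arm pose, it is within 1 mm of the focus point on all three axes. The orientation error is about 0.7°. This rests on my estimate of the lens position, which is good to about 2–3 mm because two overlays on the lens ring differed by that much.
- **Keyway in the picture:** its end appeared within about 1 pixel of the prediction in the side view.
- **Grip:** the fingers read 15.1 mm on the 17 mm barrel, about 2 mm under. They also read slightly under on the 14 mm handle bar. The knob and keyway held the same pixels in the wrist view throughout the move, so it had not slipped.
- **Other objects:** the nickel and black cylinders were still in their nests and nothing went near the camera. I did not measure the loose tools again, but no move went close to them.
- **Joint 7:** it finished at 151.8°, close to its 154.2° limit.
- **Knob end:** in the last side view it overlapped the padlock in the background, so only the wrist view confirmed that end.

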